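Return four misplaced reagent bottles to their own colour-coded holders

ROBOT

A 6-joint arm with a two-finger parallel gripper is mounted at the origin on a cart in front of the work surface, level with it; the furniture and walls round the work are solid. World frame = base frame: x ahead of the robot, y to its left, z up, the work surface at z = 0. Lengths are in m, angles in rad, forces in N, time in s.
With the tool pointing down it reaches from about 0.325 to 0.925 m from the base axis. Payload 3.1 kg.
Tool frame: the origin (TCP) lies at the very end of the fingers, on their centre line; the grasp point (between the pads) lies 19 mm behind it (arm.pinch_z is the distance from the TCP to the grasp point, in m); z points along the fingers, y is the line along which they close (so a half turn about z gives the same grasp; the last joint's range is limited). The gripper opens to 85 mm and grips with 20 to 120 N. Pads are 22 mm wide; open, the fingers measure 114 mm over their backs; the gripper's body (76 mm by 85 mm) begins 54 mm behind the grasp point. The pads swing forward as they close: fully open they stand 13 mm farther back than shut.
Start: joints at [-1.256, 0.217, 1.613, -0, 1.311, -0.112], TCP at [0.259, -0.569, 0.21] pointing down, gripper open.
Joint ranges: [-2.75, 2.75], [-0.78, 2.1], [0.31, 2.55], [-1.13, 4.27], [0.13, 2.63], [-2.58, 2.58]. Speed limits (rad/s): [2.79, 2.79, 3.14, 3.14, 3.14, 3.14].

INTERFACE

Orientations are given as [roll, pitch, yaw] about the fixed x, y, z axes, in that order (R = Rz(yaw) Ry(pitch) Rx(roll)).
In Python, from rig import arm, get_image, order gives the robot as it stands.
- The arm moves only by the shell command python3 -m crank 'ROWS' [OPENING]. ROWS is JSON, a list of rows, each a list of 2 entries, a list of its own where there are three numbers: the shift along the tool's x, y, z in mm, then the turn about the tool's z in rad. A call has 1 to 10 rows; each row is the pose to reach, as a shift and turn from the pose commanded when the call began, along the tool's axes at that moment; what a row does not reach only later rows make up. A row lasts 1/10 s, in which the tool goes at most 50 mm and 8.59 degrees, less where a joint would pass 70% of its speed; a pose out of reach is approached as far as the arm can. A call with a gripper value outside its range is refused whole. OPENING is the closure, from 0 (fully open) to 1 (shut), set as the call begins (- or left out, the last holds). The fingers move at their own pace and stop on an object; the grip force is fixed at half the most. Time passes only in rows, so rows that repeat a pose let the fingers close. It gives the time, the measured TCP pose, the force, the opening and the grip force at its end, in the units of the state.
- arm.get_obs(): the state, without advancing time (a new reading comes with each control period).
- get_image(name): name is "scene" or "top" or "wrist"; returns a dict with "image" (480x640x3 uint8, red, green, blue), "vertical_fov" (degrees; the focal length in pixels is half the picture's height over the tangent of half this angle, whatever the lens; pixels are square), "cx", "cy" (the principal point, pixels), "cam_to_world" (4x4, takes a point from camera to world coordinates). Camera axes: x right, y down, z forward; pixel columns grow to the right and rows downward; lengths in m; the calibration is good to about 2 mm. A picture is of the moment at which its call begins. There is no depth.
- order.finish_job(): hands the job in; it is judged then, once.
The state is a dict: "t": time; "joint_pos": joint angles; "qd": joint speeds; "joint_efforts": joint torques, N m; "eef_pos": TCP position; "ee_rot": TCP orientation; "ft_force": force on the tool from outside, world axes, zero at the start; "wrist_torque": the same for the moment, N m; "width": opening from 0.0 (shut) to 1.0 (fully open); "grasp_force": force on a finger pad.
Only numpy, scipy, OpenCV 4.12 (cv2) and the standard library are available. Lean on these libraries where they do the work, as an engineer would, in place of code of your own. Each camera call takes 0.05 s, during which the arm holds its last target. There are 200 camera calls.

TASK

The four reagent bottles on the steel spill tray were put back in one another's holders after the last titration, so anyone who reaches for a bottle by its holder gets the wrong reagent. Put every bottle into the holder that has the same colour as its cap, standing fully down in it; the grey holder is a spare that you may use on the way and must be empty at the end. Keep the bottles upright, set them down rather than dropping them, and leave the conical flask beside the tray where it stands.

Things in the scene. Friction and masses are not known exactly. Their poses are not given: they have to be found in the camera images.
- bottle_red: white reagent bottle with a red screw cap, loose, about 85 g: round body 37 mm across, shoulder at 40 mm (to the fingers a straight cylinder up to 58 mm), cap 23 mm across from 56 to 70 mm height; 70 mm high in all. The cap does not come off. Origin at the centre of its underside, z up along its axis. Starts in a holder of another colour; belongs in holder_red.
- bottle_green: brown translucent reagent bottle with a green screw cap, loose, about 85 g: round body 37 mm across, shoulder at 40 mm (to the fingers a straight cylinder up to 58 mm), cap 23 mm across from 56 to 70 mm height; 70 mm high in all. The cap does not come off. Origin at the centre of its underside, z up along its axis. Starts in a holder of another colour; belongs in holder_green.
- bottle_black: white reagent bottle with a black screw cap, loose, about 85 g: round body 37 mm across, shoulder at 40 mm (to the fingers a straight cylinder up to 58 mm), cap 23 mm across from 56 to 70 mm height; 70 mm high in all. The cap does not come off. Origin at the centre of its underside, z up along its axis. Starts in a holder of another colour; belongs in holder_black.
- bottle_blue: white reagent bottle with a blue screw cap, loose, about 85 g: round body 37 mm across, shoulder at 40 mm (to the fingers a straight cylinder up to 58 mm), cap 23 mm across from 56 to 70 mm height; 70 mm high in all. The cap does not come off. Origin at the centre of its underside, z up along its axis. Starts in a holder of another colour; belongs in holder_blue.
- holder_red: round red bottle holder (holds a wrong bottle at the start), fixed in the fixed steel tray (350 x 245 mm, rim 20 mm high): 71 mm across, 22 mm high, well 48 mm across widening to 60 mm over the top 8 mm. Origin: centre of its underside, 2 mm above the worktop, z up; the well's floor, where a bottle's origin comes, is 4 mm above it. Neighbouring holders are 85 to 90 mm apart.
- holder_green: round green bottle holder (holds a wrong bottle at the start), fixed in the fixed steel tray (350 x 245 mm, rim 20 mm high): 71 mm across, 22 mm high, well 48 mm across widening to 60 mm over the top 8 mm. Origin: centre of its underside, 2 mm above the worktop, z up; the well's floor, where a bottle's origin comes, is 4 mm above it. Neighbouring holders are 85 to 90 mm apart.
- holder_black: round black bottle holder (holds a wrong bottle at the start), fixed in the fixed steel tray (350 x 245 mm, rim 20 mm high): 71 mm across, 22 mm high, well 48 mm across widening to 60 mm over the top 8 mm. Origin: centre of its underside, 2 mm above the worktop, z up; the well's floor, where a bottle's origin comes, is 4 mm above it. Neighbouring holders are 85 to 90 mm apart.
- holder_blue: round blue bottle holder (holds a wrong bottle at the start), fixed in the fixed steel tray (350 x 245 mm, rim 20 mm high): 71 mm across, 22 mm high, well 48 mm across widening to 60 mm over the top 8 mm. Origin: centre of its underside, 2 mm above the worktop, z up; the well's floor, where a bottle's origin comes, is 4 mm above it. Neighbouring holders are 85 to 90 mm apart.
- holder_grey: round grey bottle holder (spare, empty at the start), fixed in the fixed steel tray (350 x 245 mm, rim 20 mm high): 71 mm across, 22 mm high, well 48 mm across widening to 60 mm over the top 8 mm. Origin: centre of its underside, 2 mm above the worktop, z up; the well's floor, where a bottle's origin comes, is 4 mm above it. Neighbouring holders are 85 to 90 mm apart.
- flask: conical glass flask with some blue in it, 80 mm across at the foot, 126 mm high, loose, standing on the worktop beside one short end of the tray, about 0.22 to 0.26 m from the tray's centre; a bystander. Origin at the centre of its underside, z up.
Things that resemble listed ones, but are neither listed nor needed, are in the scene too. Leave any orange, pink or purple look-alike of the bottle_blue alone.

How it is judged:
At the end, for the whole second after the job is handed in: Each bottle stands upright (within 0.1 rad), at rest, in the holder of its cap's colour: within 10 mm of the holder's centre, underside less than 8 mm above the holder's (seated: 4 mm); the grey holder is thus empty. The flask is within 25 mm of its start (horizontal distance between bottle_red and holder_red below 0.01 m and z of bottle_red in the frame of holder_red below 0.008 m and angle between each of bottle_red, bottle_green, bottle_black, bottle_blue's own z axis and vertical below 0.1 rad and linear speed of each of bottle_red, bottle_green, bottle_black, bottle_blue below 0.02 m/s and horizontal distance between bottle_green and holder_green below 0.01 m and z of bottle_green in the frame of holder_green below 0.008 m and horizontal distance between bottle_black and holder_black below 0.01 m and z of bottle_black in the frame of holder_black below 0.008 m and horizontal distance between bottle_blue and holder_blue below 0.01 m and z of bottle_blue in the frame of holder_blue below 0.008 m and distance of flask from where it was at the start of the episode below 0.025 m and angle between flask's own z axis and vertical below 0.15 rad); the robot touches nothing.
It fails at once if a bottle is tipped over (more than 0.6 rad) (angle between any of bottle_red, bottle_green, bottle_black, bottle_blue's own z axis and vertical above 0.6 rad).
It fails at once if a bottle is dropped or thrown (faster than 0.7 m/s while no finger touches it; a fall of some 25 mm) ((linear speed of bottle_red above 0.7 m/s and contact force between bottle_red and the fingers below 0.02 N) or (linear speed of bottle_green above 0.7 m/s and contact force between bottle_green and the fingers below 0.02 N) or (linear speed of bottle_black above 0.7 m/s and contact force between bottle_black and the fingers below 0.02 N) or (linear speed of bottle_blue above 0.7 m/s and contact force between bottle_blue and the fingers below 0.02 N)).
It fails at once if the conical flask is pushed away (more than 25 mm) or tipped (distance of flask from where it was at the start of the episode above 0.025 m or angle between flask's own z axis and vertical above 0.3 rad).
It also fails if it takes over 109 s, if anything falls off the work surface, if the arm or the gripper's body presses on something with over 40 N, if the wrist force passes 120 N, or if a joint passes its speed limit or range.

## Working session

There is one attempt and no reset: what is moved stays moved. The work goes in short steps, Python scripts to look and compute and a shell command to move; the robot and the scene stay as the last step left them, time stands still between calls to the robot, and variables do not carry over. Pictures are saved under pics/ and viewed, at most 14 in all, crops included, and the job is handed in when it is done.

```bash
mkdir -p pics
python3 - <<'E'
from rig import arm,get_image
import cv2,numpy as np,pickle
d={}
for n in("scene","top","wrist"):
    g=get_image(n);d[n]=g;cv2.imwrite(f"pics/{n}0.png",g["image"][:,:,::-1]);print(n,g["vertical_fov"],g["cx"],g["cy"],np.round(g["cam_to_world"],3).tolist())
pickle.dump(d,open("d0.pkl","wb"))
o=arm.get_obs();print(o,arm.pinch_z)
E
```

```text
scene 45.17508894970283 319.80684827594877 239.42542511170845 [[-0.748, -0.446, 0.492, -0.03], [-0.664, 0.518, -0.539, 0.61], [-0.015, -0.73, -0.683, 0.719], [0.0, 0.0, 0.0, 1.0]]
top 48.05830626915855 323.5179171175252 240.97419614756143 [[-0.028, -0.998, 0.048, 0.41], [-0.999, 0.029, 0.016, 0.094], [-0.017, -0.047, -0.999, 1.076], [0.0, 0.0, 0.0, 1.0]]
wrist 64.32472369466892 327.0022731762873 240.1487845135126 [[0.414, -0.874, -0.252, 0.322], [-0.91, -0.399, -0.113, -0.539], [-0.002, 0.277, -0.961, 0.373], [0.0, 0.0, 0.0, 1.0]]
{'t': 0.15, 'joint_pos': array([-1.25618427e+00,  2.17623318e-01,  1.61461562e+00,  3.10681246e-05,
        1.31132391e+00, -1.12199998e-01]), 'qd': array([ 0.00261428, -0.00248614, -0.00463677,  0.00122416,  0.00094001,
        0.00082497]), 'joint_efforts': array([-8.61796234e-04, -3.97445869e+01, -3.04416096e+01, -1.52656708e-04,
        5.81884247e-03, -1.50392466e-06]), 'eef_pos': array([ 0.25854442, -0.56825248,  0.20871582]), 'ee_rot': array([-3.13963821e+00, -2.50415760e-04,  4.26803813e-01]), 'ft_force': array([-0.13002401,  0.25066199, -0.54135828]), 'wrist_torque': array([ 0.03273794, -0.01611008,  0.01591372]), 'grasp_force': 0.0, 'width': 0.9942156769280822} 0.0187
```

View pics/top0.png

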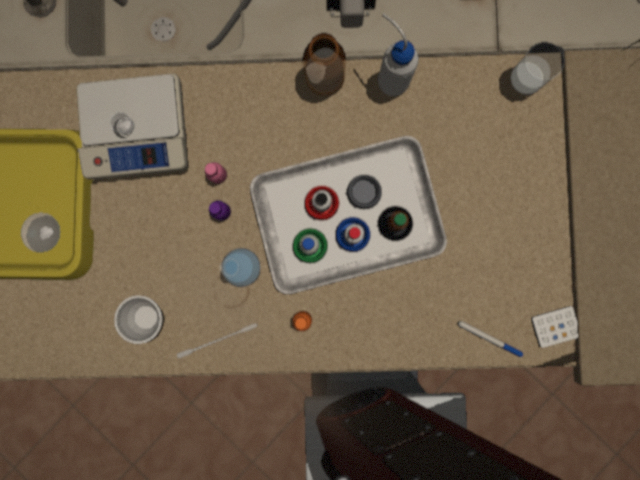

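View pics/scene0.png

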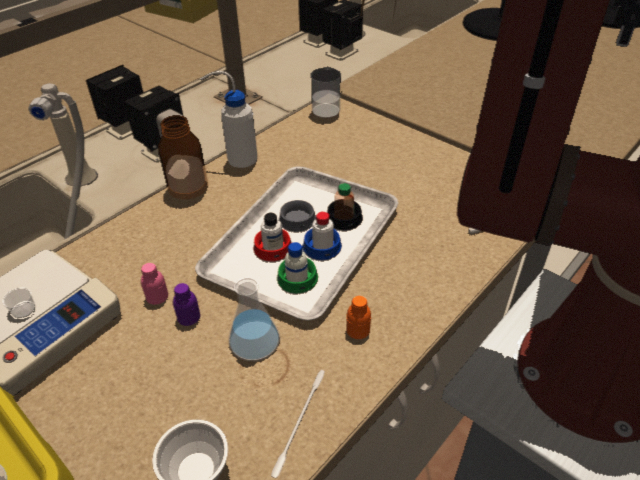

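Top view (up = +x, left = +y):
- Red holder (321,202) holds the black bottle.
- Blue holder (353,234) holds the red bottle.
- Green holder (309,244) holds the blue bottle.
- Black holder (396,222) holds the green bottle.
- Grey holder (364,192) is empty, and the flask is at (240,268).

There are three small-bottle look-alikes: pink (215,172), purple (219,210) and orange (302,321), all outside the tray. There is also a large blue-capped wash bottle (400,65). The real blue bottle is the white one with the blue cap at (308,243) in the green holder. I'll measure now and confirm in a crop.

```bash
cat > u.py <<'E'
import numpy as np,cv2
def ray(g,u,v,z):
    f=240/np.tan(np.radians(g["vertical_fov"]/2));T=np.array(g["cam_to_world"])
    d=T[:3,:3]@np.array([(u-g["cx"])/f,(v-g["cy"])/f,1]);o=T[:3,3]
    return (o+d*(z-o[2])/d[2])[:2]
def pix(g,p):
    f=240/np.tan(np.radians(g["vertical_fov"]/2));T=np.array(g["cam_to_world"])
    c=T[:3,:3].T@(np.array(p)-T[:3,3]);return np.array([g["cx"]+f*c[0]/c[2],g["cy"]+f*c[1]/c[2]])
R={"red":[(0,8),(172,180)],"green":[(45,90)],"blue":[(100,125)]}
def mask(img,c):
    h=cv2.cvtColor(img,cv2.COLOR_RGB2HSV);m=np.zeros(h.shape[:2],np.uint8)
    for a,b in R[c]: m|=cv2.inRange(h,(a,110,40),(b,255,255))
    return m
E
python3 - <<'E'
import pickle,cv2,numpy as np
from u import *
d=pickle.load(open("d0.pkl","rb"));g=d["top"];im=g["image"]
for c in R:
    m=mask(im,c);m[:, :250]=0;m[:,445:]=0;m[:140]=0;m[290:]=0
    n,l,s,ce=cv2.connectedComponentsWithStats(m)
    for i in range(1,n):
        if s[i,4]>15:
            q=cv2.findContours((l==i).astype(np.uint8),0,2)[0][0];(x,y),r=cv2.minEnclosingCircle(q)
            print(c,s[i],np.round(ce[i],1),"circ",round(x,1),round(y,1),round(r,1),"z24",ray(g,x,y,.024).round(3),"z76",ray(g,*ce[i],.076).round(3))
c=cv2.resize(im[140:295,215:450],None,fx=3.4,fy=3.4,interpolation=2);cv2.imwrite("pics/crop1.png",c[:,:,::-1])
E
```

```text
red [305 186  34  33 541] [321.2 204. ] circ 321.2 202.4 17.0 z24 [0.536 0.113] z76 [0.527 0.113]
red [349 227  11  12 102] [354.1 232.7] circ 353.9 232.6 5.7 z24 [0.475 0.051] z76 [0.472 0.053]
green [395 215  10  10  83] [399.5 219.4] circ 399.0 219.0 5.7 z24 [ 0.499 -0.038] z76 [ 0.494 -0.032]
green [294 230  32  32 459] [309.9 246.8] circ 309.6 245.4 16.4 z24 [0.452 0.138] z76 [0.448 0.136]
blue [336 218  33  33 476] [351.1 234.8] circ 352.3 234.3 16.5 z24 [0.472 0.054] z76 [0.468 0.058]
blue [303 238  11  11  93] [307.8 243.4] circ 307.8 243.4 5.4 z24 [0.456 0.142] z76 [0.454 0.139]
```

View pics/crop1.png

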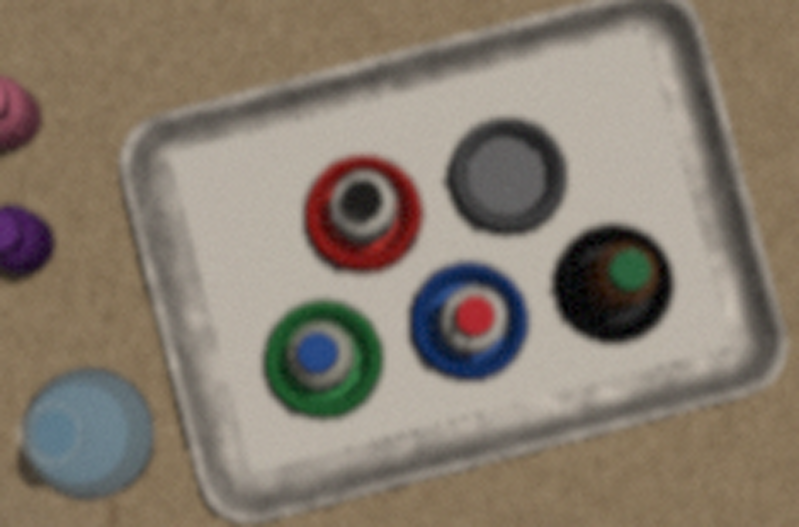

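The crop confirms the cap/holder pairs: the white blue-capped bottle is in the green holder, so the moves form a 4-cycle. Next I compute positions and the first move.

```bash
cat >> u.py <<'E'
def shift(p,obs):
    from scipy.spatial.transform import Rotation as Ro
    return (Ro.from_euler("xyz",obs["ee_rot"]).as_matrix().T@(np.array(p)-obs["eef_pos"])*1000).round(1)
E
python3 - <<'E'
import pickle
from u import *
from rig import arm
d=pickle.load(open("d0.pkl","rb"));g=d["top"];s=d["scene"]
H={"red":(321.2,202.4),"green":(309.6,245.4),"blue":(352.3,234.3),"grey":(363.7,191.4),"black":(394.9,222.9)}
P={k:ray(g,*v,.024) for k,v in H.items()}
for k in P: print("holder",k,P[k].round(4))
for a,b in [("red","grey"),("red","green"),("red","blue"),("green","blue"),("blue","grey"),("blue","black"),("grey","black")]: print(a,b,np.linalg.norm(P[a]-P[b]).round(4))
for k,v in {"black":(320.8,198.6),"red":(354,232.7),"green":(399.3,219.2),"blue":(307.8,243.4)}.items(): print("cap",k,ray(g,*v,.076).round(4))
print("flask",ray(g,240,268,.0).round(3))
print("shift to red holder",shift([*P["red"],.2087],arm.get_obs()))
E
```

```text
holder red [0.5362 0.1134]
holder green [0.4523 0.1384]
holder blue [0.4717 0.0543]
holder grey [0.5553 0.0294]
holder black [ 0.4915 -0.0296]
red grey 0.0862
red green 0.0875
red blue 0.0875
green blue 0.0863
blue grey 0.0873
blue black 0.0862
grey black 0.0868
cap black [0.5371 0.113 ]
cap red [0.4715 0.053 ]
cap green [ 0.4942 -0.0319]
cap blue [0.4541 0.1395]
flask [0.412 0.28 ]
shift to red holder [ 534.9 -505.6    1.1]
```

```bash
python3 -m crank '[[[35,-33,0],0],[[70,-66,0],-0.05],[[105,-99,0],-0.1],[[140,-132,0],-0.15],[[175,-165,0],-0.2],[[210,-198,0],-0.25],[[245,-231,0],-0.32],[[280,-264,0],-0.32],[[315,-297,0],-0.32],[[350,-330,0],-0.32]]' 0
python3 - <<'E'
from u import *
from rig import arm
print(shift([.5365,.1132,.2],arm.get_obs()))
E
```

```text
t: 1.15
eef_pos: [0.4409, -0.1217, 0.2097]
ee_rot: [3.141, -0.0, 0.747]
ft_force: [0.8, -0.0, -0.1]
width: 0.997
grasp_force: 0.0
[ 229.7 -107.5    9.7]
```

```bash
python3 -m crank '[[[43,-20,0],0],[[86,-40,2],0],[[129,-60,4],0],[[172,-80,6],0],[[215,-100,8],0],[[229.7,-107.5,10],0],[[229.7,-107.5,10],0],[[229.7,-107.5,10],0]]' 0
python3 - <<'E'
from u import *
from rig import arm,get_image
o=arm.get_obs();print(o["eef_pos"],o["ee_rot"])
g=get_image("wrist");cv2.imwrite("pics/w1.png",g["image"][:,:,::-1])
import pickle;pickle.dump(g,open("w1.pkl","wb"))
for n,p in {"red":(.5362,.1134),"green":(.4523,.1384),"blue":(.4717,.0543),"grey":(.5553,.0294),"black":(.4915,-.0296)}.items(): print(n,pix(g,[*p,.024]).round(1),pix(g,[*p,.076]).round(1))
E
```

```text
t: 1.95
eef_pos: [0.5356, 0.1107, 0.1992]
ee_rot: [-3.141, 0.002, 0.747]
ft_force: [-0.0, -1.1, 0.8]
width: 0.998
grasp_force: 0.0
[0.53563459 0.11069212 0.19921146] [-3.14128061e+00  1.86724423e-03  7.47338865e-01]
red [325.3 207.8] [325.  221.1]
green [244.9 254.6] [231.6 274.9]
blue [324.9 296.7] [324.6 322.8]
grey [405.  253.1] [417.7 273.2]
black [399.9 335.8] [410.9 366.9]
```

View pics/w1.png

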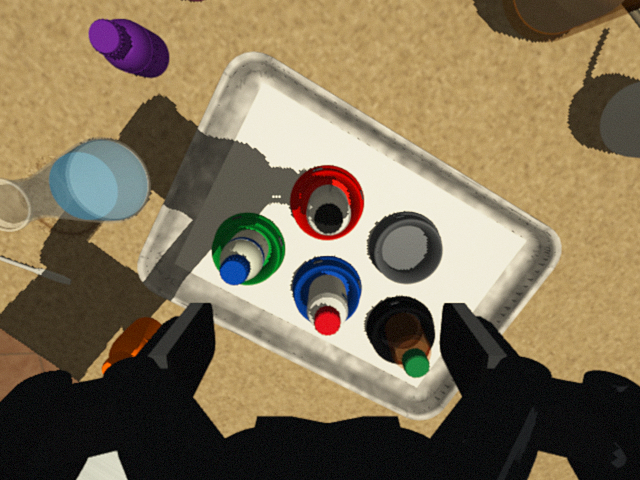

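Wrist view: red holder (327,202) with the black cap at (328,217), green (249,248), blue (327,289), grey (405,247), black (400,331). These are about 5 px above the predictions, so I'll re-measure after settling.

```bash
cat > w.py <<'E'
from u import *
from rig import arm,get_image
g=get_image("wrist");g=get_image("wrist");im=g["image"];o=arm.get_obs();print(o["eef_pos"].round(4),np.array(o["ee_rot"]).round(4))
for c in R:
    m=mask(im,c);m[:150]=0;m[:,:200]=0;m[:,450:]=0
    n,l,s,ce=cv2.connectedComponentsWithStats(m)
    for i in range(1,n):
        if s[i,4]>150:
            q=cv2.findContours((l==i).astype(np.uint8),0,2)[0][0];(x,y),r=cv2.minEnclosingCircle(q)
            print(c,s[i,4],"circ",round(x,1),round(y,1),round(r,1),"z24",ray(g,x,y,.024).round(4),"z76",ray(g,*ce[i],.076).round(4))
h=cv2.cvtColor(im,cv2.COLOR_RGB2GRAY);m=(h<110).astype(np.uint8);m[290:]=0;m[:,:360]=0;m[:,450:]=0;m[:205]=0
q=max(cv2.findContours(m,0,2)[0],key=cv2.contourArea);(x,y),r=cv2.minEnclosingCircle(q);print("grey?",x,y,r,ray(g,x,y,.024).round(4))
E
python3 w.py
python3 - <<'E'
from u import *
import pickle
d=pickle.load(open("d0.pkl","rb"))["scene"]
for c in R:
    m=mask(d["image"],c);m[:170]=0;m[300:]=0;m[:,:245]=0;m[:,:]=m;m[:,375:]=0
    n,l,s,ce=cv2.connectedComponentsWithStats(m)
    for i in range(1,n):
        if 40<s[i,4]: print(c,s[i],ce[i].round(1),"z76",ray(d,*ce[i],.070).round(4))
for n,p in {"red":(.5362,.1134),"green":(.4523,.1384),"blue":(.4717,.0543)}.items(): print(n,pix(d,[*p,.024]).round(1))
E
```

```text
[0.5359 0.1098 0.1998] [3.1414e+00 6.0000e-04 7.4490e-01]
red 2571 circ 325.6 201.7 37.6 z24 [0.5408 0.1162] z76 [0.5504 0.1259]
red 634 circ 326.5 319.5 14.7 z24 [0.4548 0.0358] z76 [0.4748 0.0546]
green 2103 circ 247.0 248.2 36.5 z24 [0.4587 0.1404] z76 [0.4846 0.1443]
green 506 circ 415.3 361.3 14.3 z24 [ 0.4816 -0.063 ] z76 [ 0.4968 -0.0304]
blue 700 circ 233.4 268.7 15.3 z24 [0.4342 0.1369] z76 [0.4576 0.1399]
blue 1946 circ 325.6 289.7 34.9 z24 [0.4777 0.058 ] z76 [0.5003 0.0789]
grey? 402.8335876464844 247.08908081054688 37.817955017089844 [0.5581 0.0342]
red [316 212  14  13 152] [322.5 217.7] z76 [0.4707 0.0533]
red [254 229  37  33 585] [270.9 247.9] z76 [0.4848 0.164 ]
green [339 184  11  11  94] [344.1 188.4] z76 [ 0.4946 -0.033 ]
green [279 259  39  34 596] [298.  279.3] z76 [0.4039 0.186 ]
blue [288 229  53  31 722] [315.1 247.6] z76 [0.4309 0.1166]
red [272.6 238.4]
green [297.5 268.4]
blue [322.  237.4]
```

```bash
python3 -m crank '[[[5.5,-1.4,35],0],[[5.5,-1.4,70],0],[[5.5,-1.4,105],0],[[5.5,-1.4,130],0],[[5.5,-1.4,150],0],[[5.5,-1.4,165],0],[[5.5,-1.4,168],0],[[5.5,-1.4,168],0],[[5.5,-1.4,168],0]]' 0
python3 -m crank '[[[0,0,0],0],[[0,0,0],0],[[0,0,0],0],[[0,0,0],0],[[0,0,0],0],[[0,0,0],0],[[0,0,0],0],[[0,0,0],0],[[0,0,0],0],[[0,0,0],0]]' 1
```

```text
t: 3.0
eef_pos: [0.5406, 0.1159, 0.0331]
ee_rot: [3.14, -0.002, 0.746]
ft_force: [-0.6, 0.1, -0.4]
width: 0.999
grasp_force: 0.0
t: 4.0
eef_pos: [0.5403, 0.1161, 0.0327]
ee_rot: [3.141, -0.001, 0.747]
ft_force: [0.5, -0.7, 5.9]
width: 0.397
grasp_force: 59.4
```

```bash
python3 -m crank '[[[0,0,-10],0],[[0,0,-30],0],[[0,0,-50],0],[[0,0,-70],0],[[0,0,-80],0],[[-14,24,-80],0],[[-29,49,-80],0],[[-43.4,73.7,-80],0],[[-43.4,73.7,-80],0],[[-43.4,73.7,-80],0]]'
python3 - <<'E'
from u import *
from rig import arm,get_image
o=arm.get_obs();print(o["eef_pos"],shift([.5553+.0032,.0294+.0031,.033],o))
g=get_image("wrist");cv2.imwrite("pics/w2.png",g["image"][:,:,::-1])
E
```

```text
t: 5.0
eef_pos: [0.5569, 0.0322, 0.1111]
ee_rot: [-3.14, 0.001, 0.745]
ft_force: [-0.4, 0.7, -1.3]
width: 0.401
grasp_force: 60.0
[0.55685876 0.03220795 0.11109051] [ 1.5  1.  78.1]
```

View pics/w2.png

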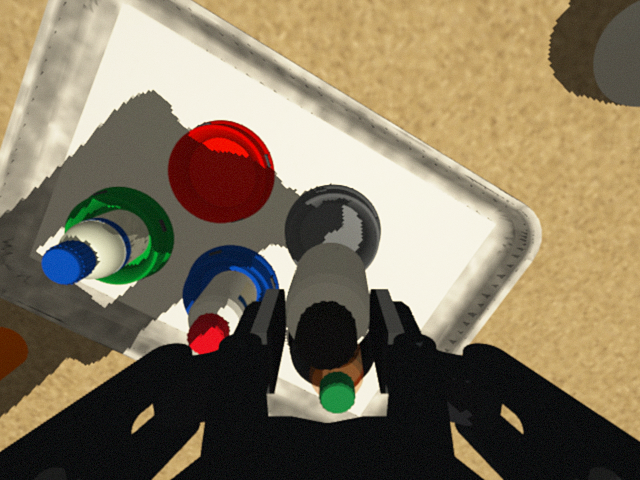

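Wrist view: the black-capped bottle hangs upright (328,320) just over the grey holder (333,230). I'll lower it with a 1–2 mm correction.

```bash
python3 -m crank '[[[1,2,15],0],[[1,2,35],0],[[1,2,50],0],[[1,2,60],0],[[1,2,68],0],[[1,2,73],0],[[1,2,76],0],[[1,2,78],0],[[1,2,78],0],[[1,2,78],0]]'
```

```text
t: 6.05
eef_pos: [0.5602, 0.0316, 0.0344]
ee_rot: [3.141, -0.001, 0.747]
ft_force: [0.3, 0.2, -1.0]
width: 0.398
grasp_force: 60.0
```

```bash
python3 -m crank '[[[0,0,1],0],[[0,0,1.5],0],[[0,0,1.5],0]]'; python3 -m crank '[[[0,0,0],0],[[0,0,0],0],[[0,0,0],0],[[0,0,0],0],[[0,0,0],0],[[0,0,0],0],[[0,0,-20],0],[[0,0,-60],0],[[0,0,-95],0],[[0,0,-95],0]]' 0
python3 - <<'E'
from u import *
from rig import arm
o=arm.get_obs();print(o["eef_pos"],shift([.4715+.0032,.0535+.0031,.033],o))
E
```

```text
t: 6.35
eef_pos: [0.5602, 0.0316, 0.0329]
ee_rot: [3.141, -0.001, 0.747]
ft_force: [-0.7, -0.2, 1.2]
width: 0.401
grasp_force: 60.2
t: 7.35
eef_pos: [0.5647, 0.0314, 0.1339]
ee_rot: [3.133, -0.009, 0.747]
ft_force: [0.4, -0.8, 0.8]
width: 0.998
grasp_force: 0.0
[0.56473274 0.03138452 0.1338586 ] [-49.8 -80.6  99.7]
```

```bash
python3 -m crank '[[[-15,-25,0],0],[[-30,-50,0],0],[[-45.7,-76.4,0],0],[[-45.7,-76.4,30],0],[[-45.7,-76.4,55],0],[[-45.7,-76.4,75],0],[[-45.7,-76.4,90],0],[[-45.7,-76.4,95],0],[[-45.7,-76.4,95],0],[[-45.7,-76.4,95],0]]' 0
python3 -m crank '[[[0,0,0],0],[[0,0,0],0],[[0,0,0],0],[[0,0,0],0],[[0,0,0],0],[[0,0,0],0],[[0,0,0],0],[[0,0,0],0],[[0,0,0],0],[[0,0,0],0]]' 1
```

```text
t: 8.35
eef_pos: [0.4748, 0.0567, 0.0328]
ee_rot: [3.141, -0.001, 0.747]
ft_force: [0.0, -0.2, -0.3]
width: 1.003
grasp_force: 0.0
t: 9.35
eef_pos: [0.4753, 0.0566, 0.0332]
ee_rot: [3.14, -0.001, 0.747]
ft_force: [-1.1, -0.1, 5.8]
width: 0.401
grasp_force: 59.3
```

```bash
python3 -m crank '[[[0,0,-10],0],[[0,0,-30],0],[[0,0,-50],0],[[0,0,-70],0],[[0,0,-80],0],[[29,0,-80],0],[[58,1,-80],0],[[88,1,-80],0],[[88,1,-80],0],[[88,1,-80],0]]'
python3 -m crank '[[[0,0,15],0],[[0,0,35],0],[[0,0,50],0],[[0,0,60],0],[[0,0,68],0],[[0,0,74],0],[[0,0,78],0],[[0,0,79.5],0],[[0,0,79.5],0],[[0,0,79.5],0]]'
```

```text
t: 10.35
eef_pos: [0.5386, 0.1159, 0.1114]
ee_rot: [-3.14, 0.002, 0.748]
ft_force: [-0.9, 0.0, -1.4]
width: 0.4
grasp_force: 60.0
t: 11.35
eef_pos: [0.5401, 0.1158, 0.0334]
ee_rot: [3.141, -0.001, 0.747]
ft_force: [-0.4, -0.1, 0.6]
width: 0.401
grasp_force: 60.1
```

```bash
python3 -m crank '[[[0,0,0],0],[[0,0,0],0],[[0,0,0],0],[[0,0,0],0],[[0,0,0],0],[[0,0,0],0],[[0,0,-20],0],[[0,0,-60],0],[[0,0,-95],0],[[0,0,-95],0]]' 0
python3 -m crank '[[[-14,-25,0],0],[[-28,-50,0],0],[[-42.5,-75.9,0],0],[[-42.5,-75.9,0],0],[[-42.5,-75.9,0],0]]' 0
python3 - <<'E'
from u import *
from rig import arm,get_image
o=arm.get_obs();print(o["eef_pos"],shift([.4573,.1426,.033],o))
g=get_image("wrist");cv2.imwrite("pics/w3.png",g["image"][:,:,::-1])
g=get_image("top")["image"];c=cv2.resize(g[140:295,215:450],None,fx=3.4,fy=3.4,interpolation=2);cv2.imwrite("pics/crop2.png",c[:,:,::-1])
E
```

```text
t: 12.35
eef_pos: [0.5445, 0.1162, 0.1343]
ee_rot: [3.134, -0.01, 0.747]
ft_force: [1.1, -0.3, 0.3]
width: 0.998
grasp_force: 0.0
t: 12.85
eef_pos: [0.4563, 0.1426, 0.1273]
ee_rot: [3.141, 0.0, 0.748]
ft_force: [0.3, 0.1, -0.0]
width: 0.998
grasp_force: 0.0
[0.45628336 0.1426385  0.12732875] [ 0.7  0.7 94.3]
```

View pics/w3.png

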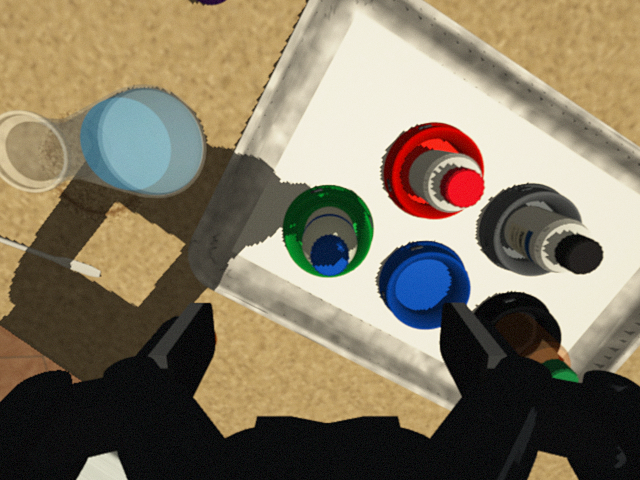

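Wrist view: red bottle is upright in the red holder (434,170) and black is in grey (527,230). The empty blue holder is at (424,284). The blue bottle (328,240) is centred between the fingers, so I'll grasp it.

```bash
python3 -m crank '[[[0,0.5,30],0],[[0,0.5,55],0],[[0,0.5,75],0],[[0,0.5,88],0],[[0,0.5,94.5],0],[[0,0.5,94.5],0],[[0,0.5,94.5],0]]' 0
python3 -m crank '[[[0,0,0],0],[[0,0,0],0],[[0,0,0],0],[[0,0,0],0],[[0,0,0],0],[[0,0,0],0],[[0,0,0],0],[[0,0,0],0],[[0,0,0],0],[[0,0,0],0]]' 1
```

```text
t: 13.65
eef_pos: [0.4582, 0.1423, 0.0341]
ee_rot: [3.141, -0.001, 0.747]
ft_force: [0.0, -0.6, 0.4]
width: 0.999
grasp_force: 0.0
t: 14.65
eef_pos: [0.4582, 0.1424, 0.0343]
ee_rot: [3.141, -0.002, 0.747]
ft_force: [0.0, -0.0, 6.4]
width: 0.398
grasp_force: 59.5
```

```bash
python3 -m crank '[[[0,0,-10],0],[[0,0,-30],0],[[0,0,-50],0],[[0,0,-70],0],[[0,0,-80],0],[[-15,25,-80],0],[[-30,50,-80],0],[[-45.5,74.5,-80],0],[[-45.5,74.5,-80],0],[[-45.5,74.5,-80],0]]'
python3 -m crank '[[[0,0,15],0],[[0,0,35],0],[[0,0,50],0],[[0,0,60],0],[[0,0,68],0],[[0,0,74],0],[[0,0,78],0],[[0,0,79.5],0],[[0,0,79.5],0],[[0,0,79.5],0]]'
python3 -m crank '[[[0,0,0],0],[[0,0,0],0],[[0,0,0],0],[[0,0,0],0],[[0,0,0],0],[[0,0,0],0],[[0,0,-20],0],[[0,0,-60],0],[[0,0,-95],0],[[0,0,-95],0]]' 0
```

```text
t: 15.65
eef_pos: [0.4737, 0.0564, 0.1128]
ee_rot: [-3.14, 0.001, 0.745]
ft_force: [-0.3, 0.9, -1.7]
width: 0.394
grasp_force: 59.9
t: 16.65
eef_pos: [0.4748, 0.0567, 0.0344]
ee_rot: [3.141, -0.001, 0.747]
ft_force: [-0.8, -0.2, 1.5]
width: 0.394
grasp_force: 60.0
t: 17.65
eef_pos: [0.4792, 0.0565, 0.1347]
ee_rot: [3.133, -0.009, 0.747]
ft_force: [0.6, -0.3, 1.0]
width: 0.999
grasp_force: 0.0
```

```bash
python3 -m crank '[[[-14,26,0],0],[[-28,52,0],0],[[-41.5,78.1,0],0],[[-41.5,78.1,30],0],[[-41.5,78.1,55],0],[[-41.5,78.1,75],0],[[-41.5,78.1,90],0],[[-41.5,78.1,96],0],[[-41.5,78.1,96],0],[[-41.5,78.1,96],0]]' 0
python3 -m crank '[[[0,0,0],0],[[0,0,0],0],[[0,0,0],0],[[0,0,0],0],[[0,0,0],0],[[0,0,0],0],[[0,0,0],0],[[0,0,0],0],[[0,0,0],0],[[0,0,0],0]]' 1
```

```text
t: 18.65
eef_pos: [0.4974, -0.0289, 0.0332]
ee_rot: [3.141, -0.0, 0.747]
ft_force: [0.8, 0.9, 0.4]
width: 1.003
grasp_force: 0.0
t: 19.65
eef_pos: [0.498, -0.0291, 0.0338]
ee_rot: [3.14, -0.001, 0.747]
ft_force: [-0.4, -0.0, 5.8]
width: 0.401
grasp_force: 59.3
```

```bash
python3 -m crank '[[[0,0,-10],0],[[0,0,-35],0],[[0,0,-65],0],[[0,0,-90],0],[[0,0,-90],0],[[17,-30,-90],0],[[34,-60,-90],0],[[51,-90,-90],0],[[68,-121,-90],0],[[85.2,-152.5,-90],0]]'
python3 -m crank '[[[0,0,0],0],[[0,0,0],0],[[0,0,20],0],[[0,0,45],0],[[0,0,60],0],[[0,0,74],0],[[0,0,82],0],[[0,0,87],0],[[0,0,89.5],0],[[0,0,89.5],0]]'
python3 -m crank '[[[0,0,0],0],[[0,0,0],0],[[0,0,0],0],[[0,0,0],0],[[0,0,0],0],[[0,0,0],0],[[0,0,-20],0],[[0,0,-60],0],[[0,0,-95],0],[[0,0,-95],0]]' 0
```

```text
t: 20.65
eef_pos: [0.4539, 0.1419, 0.1212]
ee_rot: [-3.14, 0.002, 0.746]
ft_force: [0.2, -0.0, -2.5]
width: 0.395
grasp_force: 60.0
t: 21.65
eef_pos: [0.4567, 0.1407, 0.034]
ee_rot: [3.141, -0.001, 0.746]
ft_force: [-0.6, -0.3, -1.2]
width: 0.397
grasp_force: 60.1
t: 22.65
eef_pos: [0.4607, 0.1417, 0.1342]
ee_rot: [3.135, -0.01, 0.747]
ft_force: [0.4, -0.7, 0.9]
width: 1.001
grasp_force: 0.0
```

```bash
python3 -m crank '[[[0,35,0],0],[[0,75,0],0],[[1,115,0],0],[[2,150.9,0],0],[[2,150.9,30],0],[[2,150.9,60],0],[[2,150.9,82],0],[[2,150.9,95],0],[[2,150.9,95.5],0],[[2,150.9,95.5],0]]' 0
python3 -m crank '[[[0,0,0],0],[[0,0,0],0],[[0,0,0],0],[[0,0,0],0],[[0,0,0],0],[[0,0,0],0],[[0,0,0],0],[[0,0,0],0],[[0,0,0],0],[[0,0,0],0]]' 1
```

```text
t: 23.65
eef_pos: [0.56, 0.0316, 0.033]
ee_rot: [3.141, -0.0, 0.747]
ft_force: [-0.7, -0.1, 0.3]
width: 0.998
grasp_force: 0.0
t: 24.65
eef_pos: [0.5612, 0.0314, 0.0342]
ee_rot: [3.14, -0.002, 0.747]
ft_force: [0.3, 0.1, 7.0]
width: 0.393
grasp_force: 59.2
```

```bash
python3 -m crank '[[[0,0,-10],0],[[0,0,-30],0],[[0,0,-50],0],[[0,0,-70],0],[[0,0,-80],0],[[-29,0,-80],0],[[-58,-1,-80],0],[[-87.5,-1,-80],0],[[-87.5,-1,-80],0],[[-87.5,-1,-80],0]]'
python3 -m crank '[[[0,0,15],0],[[0,0,35],0],[[0,0,50],0],[[0,0,60],0],[[0,0,68],0],[[0,0,74],0],[[0,0,78],0],[[0,0,79.5],0],[[0,0,79.5],0],[[0,0,79.5],0]]'
python3 -m crank '[[[0,0,0],0],[[0,0,0],0],[[0,0,0],0],[[0,0,0],0],[[0,0,0],0],[[0,0,0],0],[[0,0,-20],0],[[0,0,-60],0],[[0,0,-100],0],[[0,0,-140],0]]' 0
python3 -m crank '[[[-20,40,0],0],[[-40,80,0],0],[[-60,120,0],0],[[-80,160,0],0],[[-80,160,0],0]]' 0
python3 - <<'E'
from u import *
from rig import get_image
g=get_image("top");im=g["image"];c=cv2.resize(im[140:295,215:450],None,fx=3.4,fy=3.4,interpolation=2);cv2.imwrite("pics/crop3.png",c[:,:,::-1])
s=get_image("scene")["image"];c=cv2.resize(s[150:350,180:430],None,fx=3,fy=3,interpolation=2);cv2.imwrite("pics/s3.png",c[:,:,::-1])
E
```

```text
t: 25.65
eef_pos: [0.4943, -0.0272, 0.1124]
ee_rot: [-3.141, -0.0, 0.746]
ft_force: [-0.6, -0.9, 0.2]
width: 0.398
grasp_force: 59.8
t: 26.65
eef_pos: [0.4955, -0.0271, 0.0342]
ee_rot: [3.141, -0.001, 0.747]
ft_force: [-1.4, 0.8, 3.5]
width: 0.397
grasp_force: 60.3
t: 27.65
eef_pos: [0.4945, -0.0271, 0.1745]
ee_rot: [-3.141, 0.0, 0.747]
ft_force: [0.8, 0.1, -0.6]
width: 0.999
grasp_force: 0.0
t: 28.15
eef_pos: [0.5462, -0.2042, 0.1736]
ee_rot: [3.138, 0.001, 0.742]
ft_force: [0.2, 0.4, 0.3]
width: 1.006
grasp_force: 0.0
```

View pics/crop3.png

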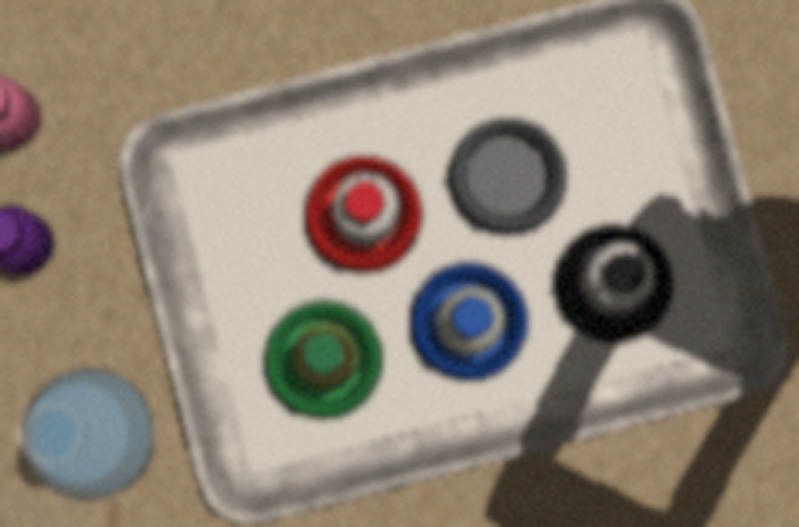

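View pics/s3.png

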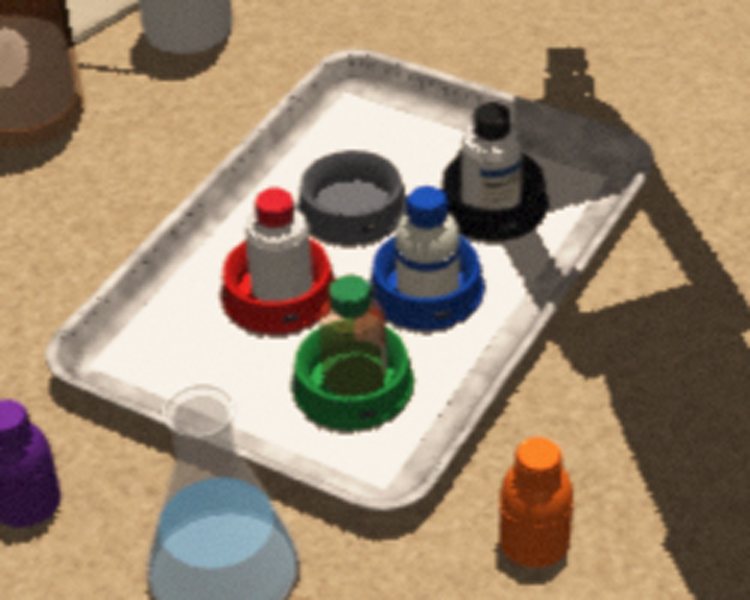

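Top crop: red cap (364,202) is in red, green (323,352) in green, blue (472,318) in blue and black (626,272) in black. Grey (507,176) is empty, and the flask is unmoved at (88,433). The scene crop shows all four upright and seated at the height they had before, so I'm handing in.

```bash
python3 -c "
from rig import order
print(order.finish_job())"
```

```text
the job is handed in; nothing more can be done
None
```

I put all four bottles in the holders matching their caps, left the grey holder empty and the flask where it stood, and handed the job in after about 28 s; the final pictures show this, but no verdict came back.

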